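# Brace a walnut jar in its holder and unscrew the tight cap

### The job

Gently lower the square jar of walnuts with the gold cap, upright and fully home, into the square well of the wooden jar holder, which keeps it from turning. Then unscrew its tight cap anticlockwise, stopping soon after the threads let go (an eighth of a turn or a little more, well short of a quarter), with the jar staying home in the holder. Lift the cap straight up and finish while holding it in the gripper, level, two or three centimetres above the jar's mouth without touching it; leave the other jars, the mug and the spoon where they are.

Things in the scene. Friction and masses are not known exactly. Their poses are not given: they have to be found in the camera images.
- jar: Loose square clear glass jar of walnuts, 0.3 to 0.5 kg, standing on the table with its cap on. Body 60 x 60 mm, 86 mm high from the foot, sides facing its +-x and +-y axes; then a sloping shoulder to 90 mm and a round neck 41 mm across. Origin: centre of the foot's underside; z up. 112 mm high with the cap. Any quarter turn fits the holder.
- cap: Gold screw cap, 30 g, 58 mm across, 20 mm high, straight ribbed sides; black stripe on top along its x axis, dot at the +x end. Loose, but screwed on the jar by three lugs. Origin: centre of its lower rim, 92 mm above the jar's foot while on. It does not climb as it is turned until the lugs come free, then a seal ring pushes it up about 4 mm. Turned clockwise it is blocked.
- cap_top (a point): Centre of the cap's top face, 20 mm above its lower rim; x axis as the cap's. At the start this x axis is 0 to 0.2 rad anticlockwise (from above) of the jar's x axis; the lugs come free at 0.75 rad, and the cap lifts off freely between 0.8 and 1.55 rad. Pulling up earlier lifts the whole jar.
- jar_mouth (a point): Point on the jar's axis 109 mm above its foot: top of the springy orange seal ring in the mouth while the cap is on (113 mm once it is off). The ring presses the cap up with about 14 N, so turning it takes about 0.3 to 0.5 N m.
- holder: The fixed jar holder: dark wooden block 130 x 130 x 35 mm on the table, with one square well in the middle of its top. Origin: centre of its underside, axes along its sides, z up. It does not move in an episode.
- holder_hole0 (a point): Centre of the mouth of the square well, on the block's top face, 35 mm above the table. The well is 62 x 62 mm (the jar has 1 mm play on each side), sides along the holder's x and y axes, 4 mm chamfer around the mouth, 28 mm deep, flat floor 7 mm above the table.
- jar_a: Bystander: round red preserve jar with white cap, 66 mm across, 98 mm high; origin at the centre of its underside.
- jar_b: Bystander: round red preserve jar with white cap, 66 mm across, 98 mm high; origin at the centre of its underside.
- jar_c: Bystander: larger round red preserve jar with white cap, 72 mm across, 123 mm high; origin at the centre of its underside.
- mug: Bystander: white mug, 76 mm across, 80 mm high; origin at the centre of its underside.
- spoon: Bystander: wooden spoon lying on the table; origin at the middle of its underside.
There are look-alikes about, which are no part of the job. What is meant by the cap is not pink, and is the larger of those in its own colour.

How it is judged:
By the outcome, as a careful person would: the job done as asked, in the order asked, and still so for the second after the job is handed in, while the arm keeps its last pose, push and grip.
It also fails if it takes over 51 s, if anything falls off the work surface, if the arm or the gripper's body presses on something with over 40 N, if the wrist force passes 120 N, or if a joint passes its speed limit or range.

### The arm

A 6-joint arm with a two-finger parallel gripper is mounted at the origin on the work surface. World frame = base frame: x ahead of the robot, y to its left, z up, the work surface at z = 0. Lengths are in m, angles in rad, forces in N, time in s.
With the tool pointing down it reaches from about 0.325 to 0.85 m from the base axis. Payload 15.5 kg.
Tool frame: the origin (TCP) lies midway between the tips of the shut fingers; the grasp point (between the pads) lies 19 mm behind it; x points along the fingers, y is the direction in which the jaws open and shut, and the axes are right-handed (so a half turn about x gives the same grasp; the last joint's range is limited). The gripper opens to 91 mm and grips with 3 to 60 N. Pads are 32 mm wide; open, the fingers measure 118 mm over their backs; the gripper's body (76 mm by 178 mm) begins 60 mm behind the grasp point.
Start: joints at [-1.379, 0.494, 1.345, -0, 1.302, -0.096], TCP at [0.177, -0.599, 0.214] pointing down, gripper open.
Joint ranges: [-2.91, 2.91], [-0.82, 2.16], [0.22, 2.67], [-1.22, 4.37], [0.12, 2.79], [-3.08, 3.08]. Speed limits (rad/s): [1.89, 1.89, 2.57, 3.01, 3.01, 3.01].

### API

Orientations are given as a rotation vector (axis times angle).
In Python, from workcell import telemetry, vision, job gives the robot as it stands.
- The arm moves only by the tool play_rows, never from a script. Its argument "increments" is a list of rows, each an object with "gripper": the opening, from -1 (shut) to 1 (fully open); "dp": the shift along the tool's x, y, z in units of 25 mm (1.0 is 25 mm), a list of three; "turn": the turn, a rotation vector about the tool's x, y, z in units of 6 degrees (1.0 is 6 degrees), a list of three. A call has 1 to 20 rows; each row is the pose to reach, as a shift and turn from the pose commanded when the call began, along the tool's axes at that moment; what a row does not reach only later rows make up. A row lasts 1/12 s, in which the tool goes at most 41.7 mm and 7.16 degrees, less where a joint would pass 70% of its speed; a pose out of reach is approached as far as the arm can. A call with a gripper value outside its range is refused whole. The fingers move at their own pace and stop on an object; the grip force is fixed at half the most. Time passes only in rows, so rows that repeat a pose let the fingers close. It gives the time, the measured TCP pose, the force and the opening at its end, in the units of the state.
- telemetry.observe(): the state, without advancing time (a new reading comes with each control period).
- vision.read_camera(name): name is "scene" or "top"; returns (picture, depth): 400x640x3 uint8, red, green, blue; 400x640 float32, m along the optical axis (not along the pixel's ray), 0 where there is no reading.
- vision.camera_params(name): a dict with "K" (3x3 intrinsics, pixels), "k1" (the pictures are not rectified: a ray, as slopes to the right and down, at radius r is drawn at 1 + k1 r^2 times it, then the intrinsics apply), "rvec" (rotation vector, rad) and "tvec" (3), from world to camera coordinates, as OpenCV has them. Camera axes: x right, y down, z forward; pixel columns grow to the right and rows downward; lengths in m; the calibration is good to about 2 mm. A picture is of the moment at which its call begins. camera_params takes no time and is no camera call.
- job.close_job(): hands the job in, once; it reports no verdict.
The state is a dict: "t": time; "joints": joint angles; "qvel": joint speeds; "joint_efforts": joint torques, N m; "tcp_pos": TCP position; "orientation": TCP orientation; "contact_force": force on the tool from outside, world axes, zero at the start; "moment": the same for the moment, N m; "gripper_width": opening from 0.0 (shut) to 1.0 (fully open).
Only numpy, scipy, OpenCV 4.12 (cv2) and the standard library are available. Lean on these libraries where they do the work, as an engineer would, in place of code of your own. Each camera call takes 0.05 s, during which the arm holds its last target. There are 200 camera calls.

## Working session

There is one attempt and no reset: what is moved stays moved. The work goes in short steps, Python scripts to look and compute and a tool call to move; the robot and the scene stay as the last step left them, time stands still between calls to the robot, and variables do not carry over. Pictures are saved under pics/ and viewed, about 8 in all and at most 12, crops included, and the job is handed in when it is done.

Besides the shell and the picture viewer there is one more tool, called after "Request:" in YAML: its name, and indented under it one key for each argument. play_rows: Moves the arm, as the interface text tells. Its arguments: {"type":"object","properties":{"increments":{"type":"array"}},"required":["increments"]}

```bash
mkdir -p pics
cat > h.py <<'E'
import numpy as np,cv2
from workcell import telemetry,vision,job
def grab(n):
    p,d=vision.read_camera(n); c=vision.camera_params(n); return p,d,c
def world(d,c):
    h,w=d.shape;K=np.array(c["K"]);u,v=np.meshgrid(np.arange(w),np.arange(h))
    x=(u-K[0,2])/K[0,0];y=(v-K[1,2])/K[1,1]
    a,b=x.copy(),y.copy()
    for _ in range(8):
        s=1+c["k1"]*(a*a+b*b);a=x/s;b=y/s
    P=np.stack([a*d,b*d,d],-1)
    R=cv2.Rodrigues(np.array(c["rvec"],float))[0]
    W=(P-np.array(c["tvec"]).ravel())@R
    W[d==0]=np.nan
    return W
def save(n,p): cv2.imwrite("pics/"+n,p[...,::-1])
E
python3 - <<'E'
from h import *
for n in("scene","top"):
    p,d,c=grab(n);save(n+"0.png",p);np.savez(n+"0.npz",p=p,d=d);print(n,c["K"],c["k1"],c["rvec"],c["tvec"])
print(telemetry.observe())
E
```

```text
scene [[485.49421666   0.         318.64616341]
 [  0.         485.49421666 197.2149441 ]
 [  0.           0.           1.        ]] -0.1406010139932888 [ 0.66979664  2.71570775 -0.97789997] [ 0.54198898 -0.09100929  1.63917265]
top [[374.21277075   0.         316.33694815]
 [  0.         374.21277075 201.21672245]
 [  0.           0.           1.        ]] -0.027222538679455368 [ 2.17122969 -2.14610383  0.12257362] [-0.06027958  0.5635744   1.02093357]
{'t': 0.1, 'joints': array([-1.37850366e+00,  4.94107025e-01,  1.34605529e+00, -1.51865824e-05,
        1.30247171e+00, -9.54818354e-02]), 'qvel': array([ 0.00104647, -0.00097018,  0.00030669,  0.00206244,  0.0004579 ,
        0.00152942]), 'joint_efforts': array([ 3.01773660e-03, -8.80239773e+01, -3.82546020e+01,  7.10541196e-02,
        4.83542634e-02, -1.58093775e-05]), 'tcp_pos': array([ 0.17733336, -0.59897521,  0.2134113 ]), 'orientation': array([ 2.06735532,  0.30063589, -2.06749113]), 'contact_force': array([-0.94120667,  0.41417285,  0.56670873]), 'moment': array([-0.01305839,  0.03572432,  0.04789076]), 'gripper_width': 1.0000435689867055}
```

View pics/top0.png

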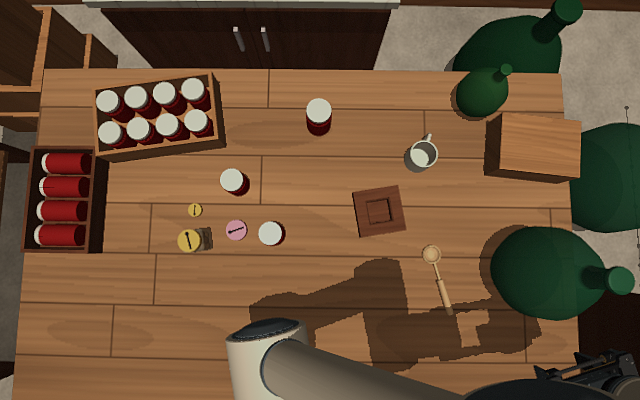

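View pics/scene0.png

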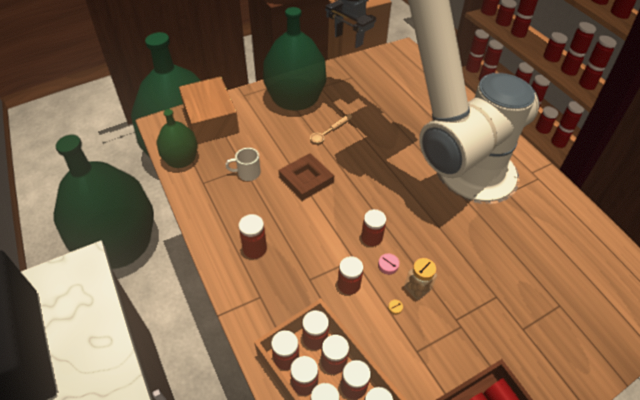

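Run:
```python
from h import *
ims=[]
for n,(a,b,e,f) in dict(top=(170,300,170,270),scene=(375,450,245,315)).items():
    z=np.load(n+"0.npz");p,d=z["p"],z["d"];c=vision.camera_params(n);W=world(d,c)
    hsv=cv2.cvtColor(p,cv2.COLOR_RGB2HSV)
    Z=W[...,2]
    v,u=np.mgrid[:400,:640]
    box=(u>=a)&(u<b)&(v>=e)&(v<f)
    g=box&(Z>.1)&(Z<.122)&((u<210)|(n=="scene"))&(hsv[...,1]>120)
    def fit(m,t):
        q=W[m][:,:2].astype(np.float32);r=cv2.minAreaRect(q);cc=cv2.minEnclosingCircle(q);print(n,t,len(q),"rect",r,"circ",cc,"z",np.median(Z[m]))
    fit(g,"captop")
    dark=g&(hsv[...,2]<90); q=W[dark][:,:2]
    if len(q)>3:
        m=q.mean(0);s=np.linalg.svd(q-m)[2][0];print(" stripe",np.degrees(np.arctan2(s[1],s[0])),len(q))
    j=box&(Z>.01)&(Z<.088)&(np.hypot(*(W[...,:2]-W[g][:,:2].mean(0)).transpose(2,0,1))<.05)
    if j.sum(): fit(j,"body")
    hb=(u>340)&(u<420)&(v>175)&(v<245) if n=="top" else (u>270)&(u<340)&(v>145)&(v<205)
    fit(hb&(Z>.031)&(Z<.042),"holder")
    if n=="top":
        for nm,(x,y) in dict(a=(235,181),b=(271,233),c=(319,110),mug=(424,155),spoon=(431,253),pink=(240,228),sg=(197,209)).items(): print(nm,W[y,x])
    ims.append(cv2.resize(p[e:f,a:b],(520,400) if n=="top" else (280,400),interpolation=cv2.INTER_CUBIC))
ims=cv2.hconcat(ims)
save("crop1.png",ims)
```

```text
top captop 416 rect ((0.44910717010498047, 0.2764909565448761), (0.05451105907559395, 0.0584961399435997), 0.6775314807891846) circ ((0.4489554762840271, 0.2762353718280792), 0.02984037436544895) z 0.11200519408469163
 stripe -134.12277924077 33
top body 271 rect ((0.44892340898513794, 0.2738235890865326), (0.06007929518818855, 0.05774173140525818), 9.773468017578125) circ ((0.44827213883399963, 0.2742445468902588), 0.038677189499139786) z 0.06690817831741004
top holder 1606 rect ((0.5392947793006897, -0.2306557148694992), (0.13031093776226044, 0.1309920996427536), 9.726053237915039) circ ((0.538937509059906, -0.2308642864227295), 0.09087800979614258) z 0.034812280232648596
a [0.6089012  0.16409149 0.09468837]
b [0.47141031 0.06367605 0.0979774 ]
c [ 0.79751742 -0.05834702  0.12322052]
mug [ 7.09069628e-01 -3.69715461e-01  6.98627978e-04]
spoon [ 0.42260029 -0.38275104  0.00336508]
pink [0.48693982 0.16195003 0.01902577]
sg [0.5399245  0.28836906 0.01555918]
scene captop 396 rect ((0.4498419761657715, 0.27543479204177856), (0.06040200591087341, 0.05891958251595497), 60.61030578613281) circ ((0.4496912658214569, 0.2753264307975769), 0.03138279169797897) z 0.1126534209158517
scene body 490 rect ((0.4512055516242981, 0.27750593423843384), (0.06293758004903793, 0.06226777285337448), 10.772224426269531) circ ((0.4503389000892639, 0.2771959900856018), 0.03977726027369499) z 0.05710990523561483
scene holder 914 rect ((0.5401128530502319, -0.22880929708480835), (0.13336211442947388, 0.13601839542388916), 9.871960639953613) circ ((0.5412157773971558, -0.23099851608276367), 0.09274493157863617) z 0.03522386645499139
```

View pics/crop1.png

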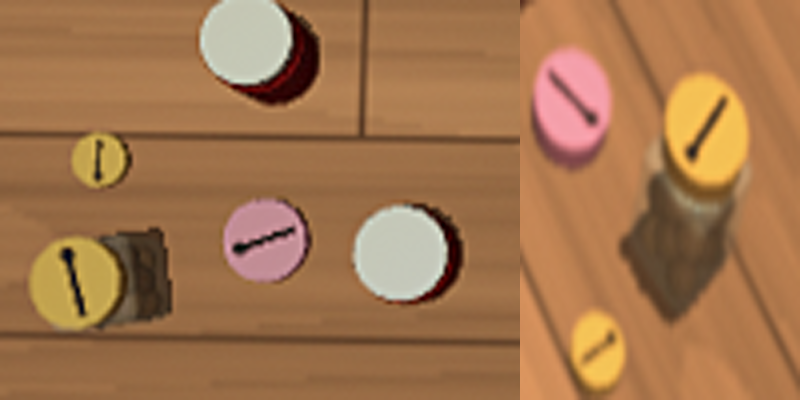

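```bash
cat >> h.py <<'E'
from scipy.spatial.transform import Rotation as R
def down(yaw): # tool y axis at yaw (deg) in world, x down
    y=np.radians(yaw);Y=np.array([np.cos(y),np.sin(y),0]);X=np.array([0,0,-1.]);return R.from_matrix(np.c_[X,Y,np.cross(X,Y)])
def st():
    s=telemetry.observe();r=R.from_rotvec(s["orientation"]);Y=r.as_matrix()[:,1];X=r.as_matrix()[:,0]
    print("t",s["t"].__round__(2),"tcp",s["tcp_pos"].round(4),"yawY",np.degrees(np.arctan2(Y[1],Y[0])).round(2),"X",X.round(4),"j",s["joints"].round(3),"F",s["contact_force"].round(1),"M",s["moment"].round(2),"w",s["gripper_width"].__round__(4));return s["tcp_pos"],r
def go(p,r,*tg):
    for x,y,z,yaw in tg:
        q=down(yaw);print((x,y,z,yaw),"dp",(r.inv().apply(np.array([x,y,z])-p)/.025).round(2),"turn",(np.degrees((r.inv()*q).as_rotvec())/6).round(2))
E
python3 - <<'E'
from h import *
p,r=st()
for y in(10,-80,100): go(p,r,(.45,-.2,.25,y),(.449,.276,.2,y))
E
```

```text
t 0.1 tcp [ 0.1773 -0.599   0.2134] yawY -73.51 X [-2.e-04  1.e-03 -1.e+00] j [-1.379  0.494  1.346 -0.     1.302 -0.095] F [-0.9  0.4  0.6] M [-0.01  0.04  0.05] w 1.0
(0.45, -0.2, 0.25, 10) dp [ -1.45 -12.21 -14.99] turn [-1.392e+01 -1.000e-02  1.000e-02]
(0.449, 0.276, 0.2, 10) dp [  0.57 -30.47 -20.35] turn [-1.392e+01 -1.000e-02  1.000e-02]
(0.45, -0.2, 0.25, -80) dp [ -1.45 -12.21 -14.99] turn [ 1.08 -0.    0.01]
(0.449, 0.276, 0.2, -80) dp [  0.57 -30.47 -20.35] turn [ 1.08 -0.    0.01]
(0.45, -0.2, 0.25, 100) dp [ -1.45 -12.21 -14.99] turn [-2.892e+01 -2.000e-02 -0.000e+00]
(0.449, 0.276, 0.2, 100) dp [  0.57 -30.47 -20.35] turn [-2.892e+01 -2.000e-02 -0.000e+00]
```

Request:
play_rows:
  increments:
    - {"gripper": 1,"dp": [-1.45,-12.2,-15],"turn": [-7,0,0]}
    - {"gripper": 1,"dp": [-1.45,-12.2,-15],"turn": [-7,0,0]}
    - {"gripper": 1,"dp": [-1.45,-12.2,-15],"turn": [-7,0,0]}
    - {"gripper": 1,"dp": [-1.45,-12.2,-15],"turn": [-13.9,0,0]}
    - {"gripper": 1,"dp": [-1.45,-12.2,-15],"turn": [-13.9,0,0]}
    - {"gripper": 1,"dp": [-1.45,-12.2,-15],"turn": [-13.9,0,0]}
    - {"gripper": 1,"dp": [-1.45,-12.2,-15],"turn": [-13.9,0,0]}
    - {"gripper": 1,"dp": [-1.45,-12.2,-15],"turn": [-13.9,0,0]}
    - {"gripper": 1,"dp": [-1.45,-12.2,-15],"turn": [-13.9,0,0]}
    - {"gripper": 1,"dp": [-1.45,-12.2,-15],"turn": [-13.9,0,0]}
    - {"gripper": 1,"dp": [-1.45,-12.2,-15],"turn": [-13.9,0,0]}
    - {"gripper": 1,"dp": [-1.45,-12.2,-15],"turn": [-13.9,0,0]}
    - {"gripper": 1,"dp": [-1.45,-12.2,-15],"turn": [-13.9,0,0]}
    - {"gripper": 1,"dp": [-1.45,-12.2,-15],"turn": [-13.9,0,0]}
    - {"gripper": 1,"dp": [0.6,-30.5,-20.4],"turn": [-13.9,0,0]}
    - {"gripper": 1,"dp": [0.6,-30.5,-20.4],"turn": [-13.9,0,0]}
    - {"gripper": 1,"dp": [0.6,-30.5,-20.4],"turn": [-13.9,0,0]}
    - {"gripper": 1,"dp": [0.6,-30.5,-20.4],"turn": [-13.9,0,0]}
    - {"gripper": 1,"dp": [0.6,-30.5,-20.4],"turn": [-13.9,0,0]}
    - {"gripper": 1,"dp": [0.6,-30.5,-20.4],"turn": [-13.9,0,0]}

```text
t: 1.77
tcp_pos: [0.4497, 0.0488, 0.2232]
orientation: [1.083, 1.284, -1.084]
contact_force: [1.8, -0.2, -0.2]
gripper_width: 1.0
```

Run:
```python
from h import *
p,r=st(); go(p,r,(.449,.276,.2,10),(.449,.276,.046,10))
```

```text
t 1.77 tcp [0.4497 0.0488 0.2232] yawY 9.7 X [-0.e+00 -3.e-04 -1.e+00] j [-0.024  0.24   1.737 -0.     1.164 -0.193] F [ 1.8 -0.2 -0.2] M [ 0.   -0.17 -0.03] w 1.0001
(0.449, 0.276, 0.2, 10) dp [ 0.93  1.51 -8.96] turn [-0.05  0.    0.  ]
(0.449, 0.276, 0.046, 10) dp [ 7.09  1.51 -8.96] turn [-0.05  0.    0.  ]
```

Request:
play_rows:
  increments:
    - {"gripper": 1,"dp": [0.9,1.5,-8.95],"turn": [0,0,0]}
    - {"gripper": 1,"dp": [0.9,1.5,-8.95],"turn": [0,0,0]}
    - {"gripper": 1,"dp": [0.9,1.5,-8.95],"turn": [0,0,0]}
    - {"gripper": 1,"dp": [0.9,1.5,-8.95],"turn": [0,0,0]}
    - {"gripper": 1,"dp": [0.9,1.5,-8.95],"turn": [0,0,0]}
    - {"gripper": 1,"dp": [0.9,1.5,-8.95],"turn": [0,0,0]}
    - {"gripper": 1,"dp": [0.9,1.5,-8.95],"turn": [0,0,0]}
    - {"gripper": 1,"dp": [0.9,1.5,-8.95],"turn": [0,0,0]}
    - {"gripper": 1,"dp": [0.9,1.5,-8.95],"turn": [0,0,0]}

```text
t: 2.52
tcp_pos: [0.4489, 0.2737, 0.2007]
orientation: [1.082, 1.285, -1.083]
contact_force: [0.3, -0.0, -0.4]
gripper_width: 1.002
```

Run:
```python
from h import *
p,r=st(); go(p,r,(.449,.276,.046,10))
```

```text
t 2.52 tcp [0.4489 0.2737 0.2007] yawY 9.8 X [-6.e-04 -7.e-04 -1.e+00] j [ 0.434  0.37   1.606 -0.     1.167  0.263] F [ 0.3 -0.  -0.4] M [-0.05 -0.09 -0.04] w 1.0015
(0.449, 0.276, 0.046, 10) dp [ 6.19  0.02 -0.09] turn [-0.03  0.01  0.01]
```

Request:
play_rows:
  increments:
    - {"gripper": 1,"dp": [2,0,-0.05],"turn": [0,0,0]}
    - {"gripper": 1,"dp": [3.5,0,-0.05],"turn": [0,0,0]}
    - {"gripper": 1,"dp": [4.5,0,-0.05],"turn": [0,0,0]}
    - {"gripper": 1,"dp": [5.5,0,-0.05],"turn": [0,0,0]}
    - {"gripper": 1,"dp": [6.1,0,-0.05],"turn": [0,0,0]}
    - {"gripper": 1,"dp": [6.2,0,-0.05],"turn": [0,0,0]}
    - {"gripper": 1,"dp": [6.2,0,-0.05],"turn": [0,0,0]}
    - {"gripper": 0.5,"dp": [6.2,0,-0.05],"turn": [0,0,0]}
    - {"gripper": 0.4,"dp": [6.2,0,-0.05],"turn": [0,0,0]}
    - {"gripper": 0.35,"dp": [6.2,0,-0.05],"turn": [0,0,0]}
    - {"gripper": 0.3,"dp": [6.2,0,-0.05],"turn": [0,0,0]}
    - {"gripper": 0.2,"dp": [6.2,0,-0.05],"turn": [0,0,0]}
    - {"gripper": 0,"dp": [6.2,0,-0.05],"turn": [0,0,0]}
    - {"gripper": -1,"dp": [6.2,0,-0.05],"turn": [0,0,0]}
    - {"gripper": -1,"dp": [6.2,0,-0.05],"turn": [0,0,0]}
    - {"gripper": -1,"dp": [6.2,0,-0.05],"turn": [0,0,0]}
    - {"gripper": -1,"dp": [6.2,0,-0.05],"turn": [0,0,0]}

```text
t: 3.93
tcp_pos: [0.4489, 0.2765, 0.0465]
orientation: [1.082, 1.285, -1.08]
contact_force: [-0.4, -0.6, 8.7]
gripper_width: 0.656
```

Run:
```python
from h import *
p,r=st(); go(p,r,(.449,.276,.2,9.8),(.539,-.230,.2,9.8))
p,d,c=grab("scene");save("grip.png",cv2.resize(p[200:350,330:490],(640,600),interpolation=cv2.INTER_CUBIC))
```

```text
t 3.93 tcp [0.4489 0.2765 0.0465] yawY 9.9 X [ 1.e-03  4.e-04 -1.e+00] j [ 0.439  0.59   1.758 -0.     0.793  0.266] F [-0.4 -0.6  8.7] M [-0.27  0.16  0.  ] w 0.6559
(0.449, 0.276, 0.2, 9.8) dp [-6.14  0.01  0.02] turn [ 0.02 -0.   -0.01]
(0.539, -0.23, 0.2, 9.8) dp [-6.14  0.07 20.58] turn [ 0.02 -0.   -0.01]
```

View pics/grip.png

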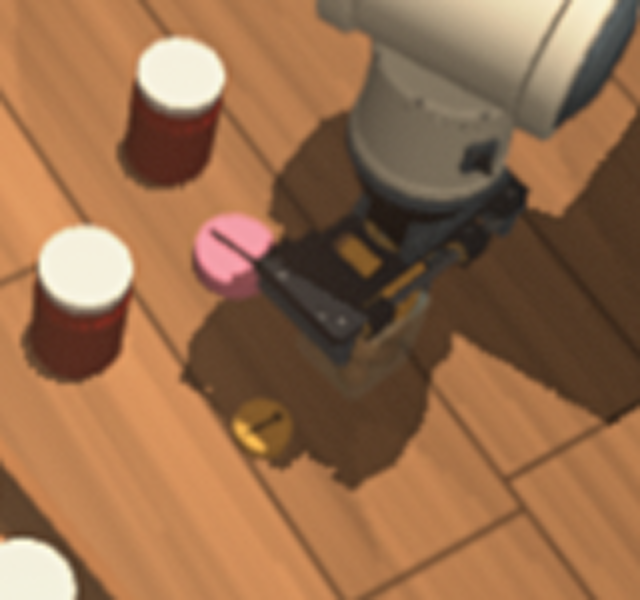

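Request:
play_rows:
  increments:
    - {"gripper": -1,"dp": [-0.3,0,0],"turn": [0,0,0]}
    - {"gripper": -1,"dp": [-0.8,0,0],"turn": [0,0,0]}
    - {"gripper": -1,"dp": [-1.6,0,0],"turn": [0,0,0]}
    - {"gripper": -1,"dp": [-2.6,0,0],"turn": [0,0,0]}
    - {"gripper": -1,"dp": [-3.6,0,0],"turn": [0,0,0]}
    - {"gripper": -1,"dp": [-4.6,0,0],"turn": [0,0,0]}
    - {"gripper": -1,"dp": [-5.4,0,0],"turn": [0,0,0]}
    - {"gripper": -1,"dp": [-5.9,0,0],"turn": [0,0,0]}
    - {"gripper": -1,"dp": [-6.1,0,0.3],"turn": [0,0,0]}
    - {"gripper": -1,"dp": [-6.1,0,1],"turn": [0,0,0]}
    - {"gripper": -1,"dp": [-6.1,0,2],"turn": [0,0,0]}
    - {"gripper": -1,"dp": [-6.1,0,3.2],"turn": [0,0,0]}
    - {"gripper": -1,"dp": [-6.1,0,4.4],"turn": [0,0,0]}
    - {"gripper": -1,"dp": [-6.1,0,5.6],"turn": [0,0,0]}
    - {"gripper": -1,"dp": [-6.1,0,6.8],"turn": [0,0,0]}
    - {"gripper": -1,"dp": [-6.1,0,8],"turn": [0,0,0]}
    - {"gripper": -1,"dp": [-6.1,0,9],"turn": [0,0,0]}
    - {"gripper": -1,"dp": [-6.1,0,9.7],"turn": [0,0,0]}
    - {"gripper": -1,"dp": [-6.1,0,10],"turn": [0,0,0]}
    - {"gripper": -1,"dp": [-6.1,0,10],"turn": [0,0,0]}

```text
t: 5.65
tcp_pos: [0.4911, 0.0284, 0.1981]
orientation: [1.082, 1.286, -1.083]
contact_force: [0.1, 0.3, -4.2]
gripper_width: 0.655
```

Request:
play_rows:
  increments:
    - {"gripper": -1,"dp": [0,0,0.3],"turn": [0,0,0]}
    - {"gripper": -1,"dp": [0,0,1],"turn": [0,0,0]}
    - {"gripper": -1,"dp": [0,0,2],"turn": [0,0,0]}
    - {"gripper": -1,"dp": [0,0,3.2],"turn": [0,0,0]}
    - {"gripper": -1,"dp": [0,0,4.4],"turn": [0,0,0]}
    - {"gripper": -1,"dp": [0,0,5.6],"turn": [0,0,0]}
    - {"gripper": -1,"dp": [0,0,6.8],"turn": [0,0,0]}
    - {"gripper": -1,"dp": [0,0,8],"turn": [0,0,0]}
    - {"gripper": -1,"dp": [0,0,9.1],"turn": [0,0,0]}
    - {"gripper": -1,"dp": [0,0,9.9],"turn": [0,0,0]}
    - {"gripper": -1,"dp": [0,0,10.4],"turn": [0,0,0]}
    - {"gripper": -1,"dp": [0,0,10.6],"turn": [0,0,0]}
    - {"gripper": -1,"dp": [0,0,10.6],"turn": [0,0,0]}
    - {"gripper": -1,"dp": [0,0,10.6],"turn": [0,0,0]}

```text
t: 6.82
tcp_pos: [0.5367, -0.2299, 0.1983]
orientation: [1.081, 1.287, -1.081]
contact_force: [0.2, 0.7, -3.4]
gripper_width: 0.658
```

```bash
cat > look.py <<'E'
from h import *
import sys
tag=sys.argv[1]
p0,r=st()
go(p0,r,(.5393,-.2303,.2,9.8))
ims=[]
for n in("scene","top"):
    p,d,c=grab(n);W=world(d,c);np.savez(tag+n+".npz",p=p,d=d)
    uv,_=cv2.projectPoints(np.array([[*p0]]),np.array(c["rvec"],float),np.array(c["tvec"],float),np.array(c["K"]),np.array([c["k1"],0,0,0.]))
    u,v=uv.ravel().astype(int);print(n,u,v)
    a,b=max(0,u-50),max(0,v-60)
    ims.append(cv2.resize(p[b:b+120,a:a+100],(400,480),interpolation=cv2.INTER_CUBIC))
save(tag+".png",cv2.hconcat(ims))
E
python3 look.py over
```

```text
t 6.82 tcp [ 0.5367 -0.2299  0.1983] yawY 9.92 X [-6.e-04  7.e-04 -1.e+00] j [-0.507  0.452  1.469  0.     1.222 -0.68 ] F [ 0.2  0.7 -3.4] M [ 0.02 -0.12  0.01] w 0.6579
(0.5393, -0.2303, 0.2, 9.8) dp [-0.07  0.1   0.03] turn [ 0.02 -0.01  0.  ]
scene 306 135
top 390 205
```

View pics/over.png

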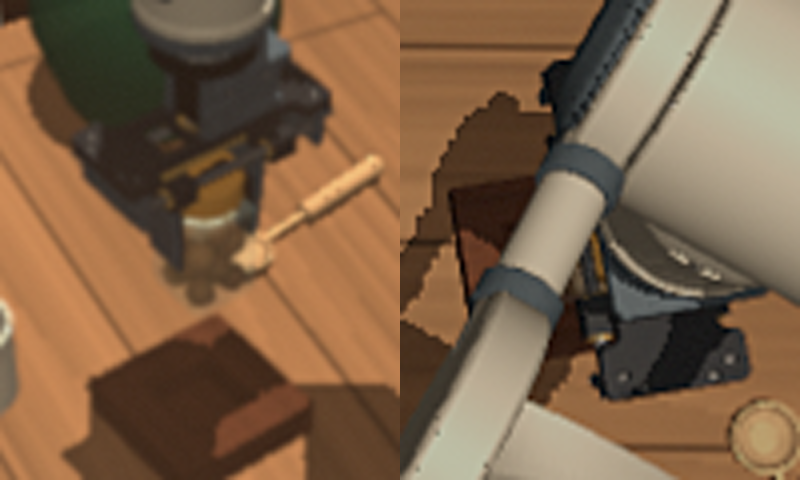

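Run:
```python
from h import *
def cen(W,Z0,c0,rad,n):
    m=(abs(W[...,2]-Z0)<.006)&(np.hypot(W[...,0]-c0[0],W[...,1]-c0[1])<rad)
    m=m.astype(np.uint8);cn=max(cv2.findContours(m,0,2)[0],key=cv2.contourArea)
    h=np.zeros_like(m);cv2.drawContours(h,[cv2.convexHull(cn)],-1,1,-1)
    # project hull contour pixels to plane Z0 using rays
    c=vision.camera_params(n);R_=cv2.Rodrigues(np.array(c["rvec"],float))[0];C=-R_.T@np.array(c["tvec"]).ravel()
    ray=world(np.ones(W.shape[:2]),c)-C
    P=C+ray*((Z0-C[2])/ray[...,2])[...,None]
    # area-weighted centroid: transform grid
    q=P[h>0][:,:2];u=np.gradient(P[...,0]);v=np.gradient(P[...,1]);A=abs(u[1]*v[0]-u[0]*v[1])[h>0]
    return (q*A[:,None]).sum(0)/A.sum(),A.sum()**.5,m,P
for n in("top","scene"):
    z=np.load(n+"0.npz");W=world(z["d"],vision.camera_params(n))
    print(n,"holder",cen(W,.035,(.5393,-.23),.1,n)[:2],"cap",cen(W,.112,(.449,.276),.04,n)[:2])
    h=(W[...,2]<.027)&(W[...,2]>.002)&(np.hypot(W[...,0]-.5393,W[...,1]+.23)<.045)
    q=W[h];print("hole pts",len(q),"z",np.percentile(q[:,2],[5,50]),cv2.minAreaRect(q[:,:2].astype(np.float32)))
    ft=(abs(W[...,2]-.007)<.004)&h;q=W[ft];print(" floor",len(q),cv2.minAreaRect(q[:,:2].astype(np.float32)) if len(q)>5 else "")
```

```text
top holder (array([ 0.53901849, -0.23036221]), np.float64(0.13297070369293107)) cap (array([0.44893669, 0.27575356]), np.float64(0.05298336438765039))
hole pts 477 z [0.00359106 0.00708279] ((0.540323793888092, -0.2329971194267273), (0.061548054218292236, 0.05979672819375992), 9.625204086303711)
 floor 419 ((0.540206253528595, -0.23292674124240875), (0.061223410069942474, 0.0598229356110096), 10.268152236938477)
scene holder (array([ 0.54117438, -0.22719448]), np.float64(0.13710006116912685)) cap (array([0.45053476, 0.2767906 ]), np.float64(0.05596075212866873))
hole pts 240 z [0.00398831 0.00914169] ((0.5365819334983826, -0.2375565618276596), (0.062099870294332504, 0.058519456535577774), 4.994200706481934)
 floor 151 ((0.5336636900901794, -0.24114370346069336), (0.05329246073961258, 0.05354595556855202), 8.468612670898438)
```

Request:
play_rows:
  increments:
    - {"gripper": -1,"dp": [0.5,0.1,0],"turn": [0,0,0]}
    - {"gripper": -1,"dp": [1.2,0.1,0],"turn": [0,0,0]}
    - {"gripper": -1,"dp": [2,0.1,0],"turn": [0,0,0]}
    - {"gripper": -1,"dp": [2.8,0.1,0],"turn": [0,0,0]}
    - {"gripper": -1,"dp": [3.5,0.1,0],"turn": [0,0,0]}
    - {"gripper": -1,"dp": [4,0.1,0],"turn": [0,0,0]}
    - {"gripper": -1,"dp": [4.2,0.1,0],"turn": [0,0,0]}
    - {"gripper": -1,"dp": [4.3,0.1,0],"turn": [0,0,0]}
    - {"gripper": -1,"dp": [4.3,0.1,0],"turn": [0,0,0]}
    - {"gripper": -1,"dp": [4.3,0.1,0],"turn": [0,0,0]}

```text
t: 7.75
tcp_pos: [0.5398, -0.2306, 0.0918]
orientation: [1.081, 1.285, -1.081]
contact_force: [0.2, -0.1, -3.3]
gripper_width: 0.657
```

```bash
sed -i 's/go(p0.*/go(p0,r,(.5392,-.2297,.0535,9.8))/' look.py; python3 look.py low
```

```text
t 7.75 tcp [ 0.5398 -0.2306  0.0918] yawY 9.91 X [ 9.e-04 -5.e-04 -1.e+00] j [-0.505  0.582  1.573  0.     0.985 -0.678] F [ 0.2 -0.1 -3.3] M [-0.05 -0.13  0.04] w 0.6566
(0.5392, -0.2297, 0.0535, 9.8) dp [ 1.53 -0.02 -0.04] turn [ 0.02  0.01 -0.01]
scene 305 160
top 382 208
```

View pics/low.png

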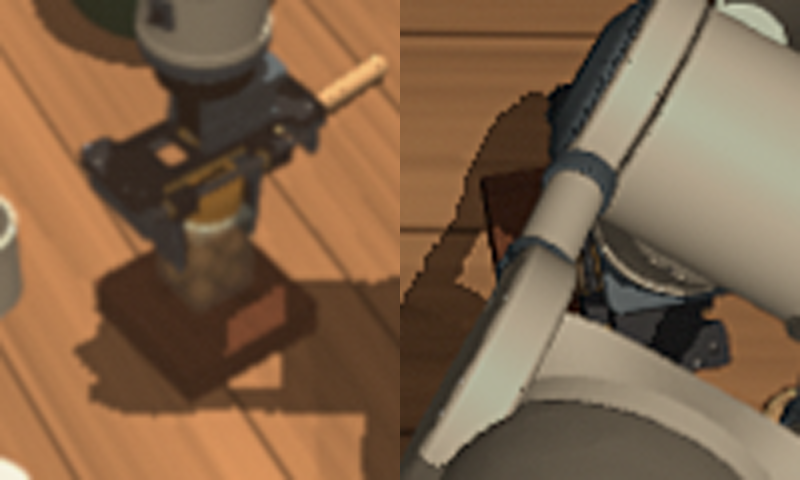

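Request:
play_rows:
  increments:
    - {"gripper": -1,"dp": [0.1,-0.02,-0.02],"turn": [0,0,0]}
    - {"gripper": -1,"dp": [0.2,-0.02,-0.02],"turn": [0,0,0]}
    - {"gripper": -1,"dp": [0.3,-0.02,-0.02],"turn": [0,0,0]}
    - {"gripper": -1,"dp": [0.4,-0.02,-0.02],"turn": [0,0,0]}
    - {"gripper": -1,"dp": [0.5,-0.02,-0.02],"turn": [0,0,0]}
    - {"gripper": -1,"dp": [0.55,-0.02,-0.02],"turn": [0,0,0]}
    - {"gripper": -1,"dp": [0.6,-0.02,-0.02],"turn": [0,0,0]}
    - {"gripper": -1,"dp": [0.6,-0.02,-0.02],"turn": [0,0,0]}

```text
t: 8.52
tcp_pos: [0.5393, -0.2303, 0.0758]
orientation: [1.081, 1.285, -1.081]
contact_force: [4.7, 1.0, -6.6]
gripper_width: 0.658
```

```bash
python3 -c "
from h import *
p,r=st()"
```

```text
t 8.52 tcp [ 0.5393 -0.2303  0.0758] yawY 9.88 X [ 8.e-04 -1.e-04 -1.e+00] j [-0.506  0.604  1.587  0.     0.95  -0.678] F [ 4.7  1.  -6.6] M [ 0.1  -1.48 -0.05] w 0.6577
```

Request:
play_rows:
  increments:
    - {"gripper": -1,"dp": [0,0.02,0],"turn": [0,0,0]}
    - {"gripper": -1,"dp": [0.05,0.03,0],"turn": [0,0,0]}
    - {"gripper": -1,"dp": [0.1,0.03,0],"turn": [0,0,0]}
    - {"gripper": -1,"dp": [0.15,0.03,0],"turn": [0,0,0]}
    - {"gripper": -1,"dp": [0.15,0.03,0],"turn": [0,0,0]}

```text
t: 8.93
tcp_pos: [0.5394, -0.23, 0.0719]
orientation: [1.081, 1.286, -1.081]
contact_force: [2.7, 1.0, -5.2]
gripper_width: 0.656
```

```bash
python3 -c "
from h import *
p,r=st()"
```

```text
t 8.93 tcp [ 0.5394 -0.23    0.0719] yawY 9.89 X [-5.e-04  3.e-04 -1.e+00] j [-0.505  0.61   1.589  0.     0.943 -0.678] F [ 2.7  1.  -5.2] M [ 0.05 -0.56 -0.  ] w 0.6557
```

Force falls; keep shifting a little and go down.

Request:
play_rows:
  increments:
    - {"gripper": -1,"dp": [0.05,0.02,-0.01],"turn": [0,0,0]}
    - {"gripper": -1,"dp": [0.12,0.03,-0.01],"turn": [0,0,0]}
    - {"gripper": -1,"dp": [0.2,0.03,-0.01],"turn": [0,0,0]}
    - {"gripper": -1,"dp": [0.28,0.03,-0.01],"turn": [0,0,0]}
    - {"gripper": -1,"dp": [0.35,0.03,-0.01],"turn": [0,0,0]}
    - {"gripper": -1,"dp": [0.4,0.03,-0.01],"turn": [0,0,0]}
    - {"gripper": -1,"dp": [0.4,0.03,-0.01],"turn": [0,0,0]}

```text
t: 9.52
tcp_pos: [0.54, -0.2297, 0.0619]
orientation: [1.081, 1.286, -1.081]
contact_force: [-0.7, -0.3, -3.6]
gripper_width: 0.655
```

```bash
python3 -c "
from h import *
p,r=st()"
```

```text
t 9.52 tcp [ 0.54   -0.2297  0.0619] yawY 9.89 X [-5.e-04  3.e-04 -1.e+00] j [-0.504  0.625  1.595 -0.     0.923 -0.676] F [-0.7 -0.3 -3.6] M [ 0.02 -0.08  0.01] w 0.6552
```

Request:
play_rows:
  increments:
    - {"gripper": -1,"dp": [0.06,0,0],"turn": [0,0,0]}
    - {"gripper": -1,"dp": [0.12,0,0],"turn": [0,0,0]}
    - {"gripper": -1,"dp": [0.18,0,0],"turn": [0,0,0]}
    - {"gripper": -1,"dp": [0.24,0,0],"turn": [0,0,0]}
    - {"gripper": -1,"dp": [0.28,0,0],"turn": [0,0,0]}
    - {"gripper": -1,"dp": [0.3,0,0],"turn": [0,0,0]}
    - {"gripper": -1,"dp": [0.3,0,0],"turn": [0,0,0]}

```text
t: 10.1
tcp_pos: [0.5402, -0.2297, 0.0546]
orientation: [1.081, 1.286, -1.081]
contact_force: [-0.2, -0.3, -4.3]
gripper_width: 0.653
```

```bash
python3 -c "
from h import *
p,r=st()"
```

```text
t 10.1 tcp [ 0.5402 -0.2297  0.0546] yawY 9.89 X [-2.e-04  1.e-04 -1.e+00] j [-0.504  0.635  1.6   -0.     0.907 -0.676] F [-0.2 -0.3 -4.3] M [-0.01 -0.13 -0.01] w 0.6529
```

Request:
play_rows:
  increments:
    - {"gripper": -1,"dp": [0.02,0,0],"turn": [0,0,0]}
    - {"gripper": -1,"dp": [0.04,0,0],"turn": [0,0,0]}
    - {"gripper": -1,"dp": [0.05,0,0],"turn": [0,0,0]}
    - {"gripper": -1,"dp": [0.05,0,0],"turn": [0,0,0]}

```text
t: 10.43
tcp_pos: [0.5403, -0.2298, 0.0535]
orientation: [1.081, 1.286, -1.081]
contact_force: [-0.5, 0.5, -3.4]
gripper_width: 0.663
```

```bash
python3 -c "
from h import *
p,r=st()"
```

```text
t 10.43 tcp [ 0.5403 -0.2298  0.0535] yawY 9.89 X [ 0. -0. -1.] j [-0.504  0.637  1.601  0.     0.904 -0.676] F [-0.5  0.5 -3.4] M [-0.05 -0.12  0.03] w 0.6629
```

Request:
play_rows:
  increments:
    - {"gripper": -1,"dp": [0.02,0,0],"turn": [0,0,0]}
    - {"gripper": -1,"dp": [0.04,0,0],"turn": [0,0,0]}
    - {"gripper": -1,"dp": [0.04,0,0],"turn": [0,0,0]}

```text
t: 10.68
tcp_pos: [0.5402, -0.2298, 0.0534]
orientation: [1.081, 1.285, -1.081]
contact_force: [-5.3, 2.0, 15.8]
gripper_width: 0.654
```

```bash
python3 -c "
from h import *
p,r=st()"
```

```text
t 10.68 tcp [ 0.5402 -0.2298  0.0534] yawY 9.89 X [ 3.e-04 -3.e-04 -1.e+00] j [-0.504  0.637  1.601 -0.     0.903 -0.676] F [-5.3  2.  15.8] M [ 0.26  0.82 -0.01] w 0.6544
```

Request:
play_rows:
  increments:
    - {"gripper": 0.4,"dp": [0,0,0],"turn": [0,0,0]}
    - {"gripper": 0.5,"dp": [0,0,0],"turn": [0,0,0]}
    - {"gripper": 0.7,"dp": [0,0,0],"turn": [0,0,0]}
    - {"gripper": 1,"dp": [0,0,0],"turn": [0,0,0]}
    - {"gripper": 1,"dp": [0,0,0],"turn": [0,0,0]}
    - {"gripper": 1,"dp": [0,0,0],"turn": [0,0,0]}
    - {"gripper": 1,"dp": [-0.5,0,0],"turn": [0,0,0]}
    - {"gripper": 1,"dp": [-1.2,0,0],"turn": [0,0,0]}
    - {"gripper": 1,"dp": [-1.9,0,0],"turn": [0,0,0]}
    - {"gripper": 1,"dp": [-2.6,0,0],"turn": [0,0,0]}
    - {"gripper": 1,"dp": [-3.3,0,0],"turn": [0,0,0]}
    - {"gripper": 1,"dp": [-3.6,0,0],"turn": [0,0,0]}
    - {"gripper": 1,"dp": [-3.6,0,0],"turn": [0,0,0]}

```text
t: 11.77
tcp_pos: [0.5411, -0.2302, 0.144]
orientation: [1.081, 1.283, -1.08]
contact_force: [0.1, -0.2, 0.7]
gripper_width: 1.002
```

```bash
cat > stripe.py <<'E'
from h import *
def stripe(p,n,z,c0,tag):
    c=vision.camera_params(n);Rm=cv2.Rodrigues(np.array(c["rvec"],float))[0];C=-Rm.T@np.array(c["tvec"]).ravel()
    ray=world(np.ones(p.shape[:2]),c)-C;P=C+ray*((z-C[2])/ray[...,2])[...,None]
    m=np.hypot(P[...,0]-c0[0],P[...,1]-c0[1])<.024
    g=p.max(-1).astype(float);bright=np.percentile(g[m],80);w=np.clip(.8*bright-g,0,None)*m
    q=P[w>0][:,:2];ww=w[w>0];mu=np.average(q,axis=0,weights=ww);cv=np.cov(q.T,aweights=ww);e,v=np.linalg.eigh(cv);s=v[:,1]
    t=(q-mu)@s;sk=np.average(t**3,weights=ww);print(tag,n,len(q),"mean",mu.round(4),"angle",np.degrees(np.arctan2(s[1],s[0])).round(1),"std mm",(e**.5*1e3).round(2),"skew",sk/e[1]**1.5)
E
python3 - <<'E'
from stripe import *
stripe(np.load("top0.npz")["p"],"top",.112,(.449,.2758),"start")
stripe(np.load("scene0.npz")["p"],"scene",.112,(.4503,.2763),"start")
from h import *
p0,r=st();go(p0,r,(.5402,-.2298,.098,9.9))
p,d,c=grab("scene");save("home.png",cv2.resize(p[100:210,240:370],(650,550),interpolation=cv2.INTER_CUBIC));W=world(d,c);np.savez("home.npz",p=p,d=d)
m=(np.hypot(W[...,0]-.5402,W[...,1]+.2298)<.04)&(W[...,2]>.1)&(W[...,2]<.135);print("cap z",m.sum(),np.percentile(W[m][:,2],[10,50,90]),W[m].mean(0))
stripe(p,"scene",.119,(.5407,-.2293),"home")
E
```

```text
start top 46 mean [0.4522 0.2767] angle -162.5 std mm [ 1.58 13.85] skew 0.14174860895374797
start scene 40 mean [0.4506 0.2761] angle -161.9 std mm [ 1.55 13.02] skew 0.22741173839881978
t 11.77 tcp [ 0.5411 -0.2302  0.144 ] yawY 9.89 X [ 0.0025 -0.0014 -1.    ] j [-0.504  0.516  1.524 -0.     1.098 -0.676] F [ 0.1 -0.2  0.7] M [-0.07 -0.08 -0.04] w 1.0016
(0.5402, -0.2298, 0.098, 9.9) dp [ 1.84 -0.04 -0.03] turn [-0.    0.02 -0.02]
cap z 272 [0.10691286 0.11874857 0.12279637] [ 0.54321794 -0.22379297  0.11700645]
home scene 27 mean [ 0.5423 -0.2307] angle -162.3 std mm [ 1.95 12.73] skew 0.2548089754862804
```

View pics/home.png

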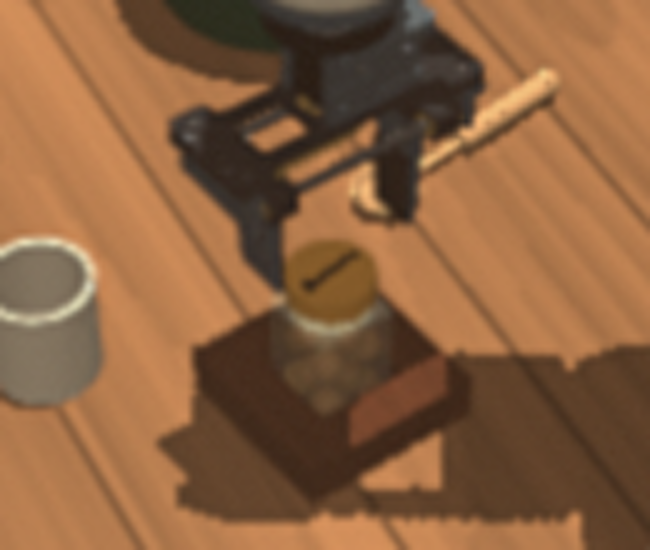

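Request:
play_rows:
  increments:
    - {"gripper": 1,"dp": [0.6,-0.02,0],"turn": [0,0,0]}
    - {"gripper": 1,"dp": [1.2,-0.02,0],"turn": [0,0,0]}
    - {"gripper": 1,"dp": [1.6,-0.02,0],"turn": [0,0,0]}
    - {"gripper": 1,"dp": [1.77,-0.02,0],"turn": [0,0,0]}
    - {"gripper": 1,"dp": [1.77,-0.02,0],"turn": [0,0,0]}
    - {"gripper": 1,"dp": [1.77,-0.02,0],"turn": [0,0,0]}

```text
t: 12.32
tcp_pos: [0.5397, -0.2298, 0.098]
orientation: [1.081, 1.287, -1.081]
contact_force: [-0.4, -0.3, 0.5]
gripper_width: 1.002
```

```bash
python3 -c "
from h import *
p,r=st()"
```

```text
t 12.32 tcp [ 0.5397 -0.2298  0.098 ] yawY 9.89 X [-6.e-04  3.e-04 -1.e+00] j [-0.504  0.574  1.568  0.     1.    -0.677] F [-0.4 -0.3  0.5] M [ 0.02 -0.12 -0.03] w 1.002
```

Request:
play_rows:
  increments:
    - {"gripper": 0.5,"dp": [0,0,0],"turn": [0,0,0]}
    - {"gripper": 0.4,"dp": [0,0,0],"turn": [0,0,0]}
    - {"gripper": 0.3,"dp": [0,0,0],"turn": [0,0,0]}
    - {"gripper": 0.2,"dp": [0,0,0],"turn": [0,0,0]}
    - {"gripper": 0,"dp": [0,0,0],"turn": [0,0,0]}
    - {"gripper": -1,"dp": [0,0,0],"turn": [0,0,0]}
    - {"gripper": -1,"dp": [0,0,0],"turn": [0,0,0]}
    - {"gripper": -1,"dp": [0,0,0],"turn": [0,0,0]}
    - {"gripper": -1,"dp": [0,0,0],"turn": [0,0,0]}

```text
t: 13.07
tcp_pos: [0.54, -0.2299, 0.0984]
orientation: [1.081, 1.285, -1.081]
contact_force: [0.6, 0.1, 2.8]
gripper_width: 0.633
```

```bash
python3 -c "
from h import *
p,r=st()"
```

```text
t 13.07 tcp [ 0.54   -0.2299  0.0984] yawY 9.89 X [ 5.e-04 -1.e-04 -1.e+00] j [-0.504  0.574  1.568  0.     1.    -0.677] F [0.6 0.1 2.8] M [ 0.08 -0.27 -0.03] w 0.6327
```

Cap gripped (57.6 mm). Turn half first and check the torque.

Request:
play_rows:
  increments:
    - {"gripper": -1,"dp": [0,0,0],"turn": [-0.4,0,0]}
    - {"gripper": -1,"dp": [0,0,0],"turn": [-0.8,0,0]}
    - {"gripper": -1,"dp": [0,0,0],"turn": [-1.2,0,0]}
    - {"gripper": -1,"dp": [0,0,0],"turn": [-1.6,0,0]}
    - {"gripper": -1,"dp": [0,0,0],"turn": [-2,0,0]}
    - {"gripper": -1,"dp": [0,0,0],"turn": [-2.5,0,0]}
    - {"gripper": -1,"dp": [0,0,0],"turn": [-3,0,0]}
    - {"gripper": -1,"dp": [0,0,0],"turn": [-3,0,0]}

```text
t: 13.73
tcp_pos: [0.5398, -0.2299, 0.0983]
orientation: [0.842, 1.402, -0.842]
contact_force: [1.3, -0.3, 3.0]
gripper_width: 0.632
```

```bash
python3 -c "
from h import *
p,r=st()"
```

```text
t 13.73 tcp [ 0.5398 -0.2299  0.0983] yawY 28.04 X [ 1.e-04 -1.e-04 -1.e+00] j [-0.504  0.574  1.568 -0.     1.    -0.994] F [ 1.3 -0.3  3. ] M [-0.09 -0.1   0.05] w 0.6316
```

Request:
play_rows:
  increments:
    - {"gripper": -1,"dp": [0,0,0],"turn": [-0.5,0,0]}
    - {"gripper": -1,"dp": [0,0,0],"turn": [-1,0,0]}
    - {"gripper": -1,"dp": [0,0,0],"turn": [-1.5,0,0]}
    - {"gripper": -1,"dp": [0,0,0],"turn": [-2,0,0]}

```text
t: 14.07
tcp_pos: [0.5399, -0.23, 0.0984]
orientation: [0.682, 1.46, -0.683]
contact_force: [0.0, 0.3, 5.1]
gripper_width: 0.638
```

Run:
```python
from h import *
st()
p,d,c=grab("scene");save("turn.png",cv2.resize(p[100:210,240:370],(650,550),interpolation=cv2.INTER_CUBIC))
```

```text
t 14.07 tcp [ 0.5399 -0.23    0.0984] yawY 39.91 X [ 3.e-04 -3.e-04 -1.e+00] j [-0.504  0.574  1.568 -0.     1.    -1.201] F [0.  0.3 5.1] M [-0.05 -0.02 -0.24] w 0.6385
```

View pics/turn.png

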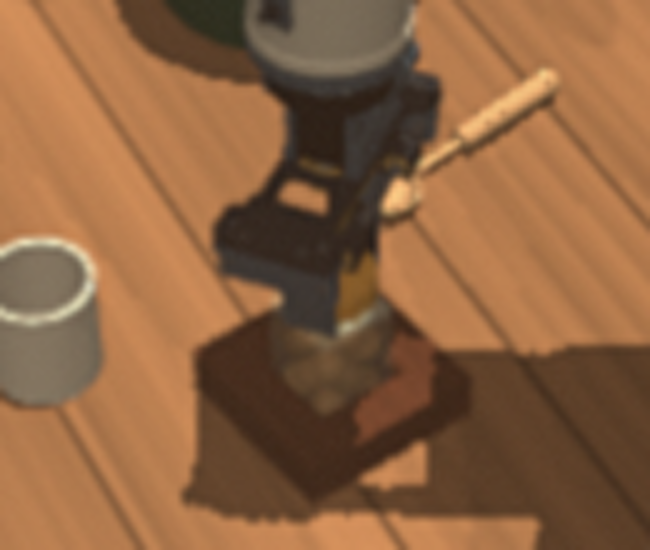

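Request:
play_rows:
  increments:
    - {"gripper": -1,"dp": [0,0,0],"turn": [-0.5,0,0]}
    - {"gripper": -1,"dp": [0,0,0],"turn": [-1,0,0]}
    - {"gripper": -1,"dp": [0,0,0],"turn": [-1.5,0,0]}
    - {"gripper": -1,"dp": [0,0,0],"turn": [-2,0,0]}
    - {"gripper": -1,"dp": [0,0,0],"turn": [-2.5,0,0]}
    - {"gripper": -1,"dp": [0,0,0],"turn": [-3,0,0]}
    - {"gripper": -1,"dp": [0,0,0],"turn": [-3,0,0]}

```text
t: 14.7
tcp_pos: [0.5403, -0.2302, 0.0989]
orientation: [0.438, 1.525, -0.438]
contact_force: [0.0, 0.1, 11.6]
gripper_width: 0.631
```

Run:
```python
from h import *
st()
```

```text
t 14.7 tcp [ 0.5403 -0.2302  0.0989] yawY 57.97 X [ 1.2e-03 -8.0e-04 -1.0e+00] j [-0.504  0.573  1.567 -0.     1.    -1.516] F [ 0.   0.1 11.6] M [-0.   -0.05 -0.02] w 0.6311
```

Request:
play_rows:
  increments:
    - {"gripper": -1,"dp": [-0.06,0,0],"turn": [0,0,0]}
    - {"gripper": -1,"dp": [-0.12,0,0],"turn": [0,0,0]}
    - {"gripper": -1,"dp": [-0.2,0,0],"turn": [0,0,0]}
    - {"gripper": -1,"dp": [-0.28,0,0],"turn": [0,0,0]}
    - {"gripper": -1,"dp": [-0.32,0,0],"turn": [0,0,0]}
    - {"gripper": -1,"dp": [-0.32,0,0],"turn": [0,0,0]}

```text
t: 15.2
tcp_pos: [0.5397, -0.2298, 0.1063]
orientation: [0.439, 1.526, -0.439]
contact_force: [0.3, 1.0, -0.4]
gripper_width: 0.634
```

Run:
```python
from h import *
st()
```

```text
t 15.2 tcp [ 0.5397 -0.2298  0.1063] yawY 57.86 X [-1.e-04  0.e+00 -1.e+00] j [-0.504  0.563  1.561 -0.     1.018 -1.514] F [ 0.3  1.  -0.4] M [ 0.1  -0.11 -0.03] w 0.6336
```

Request:
play_rows:
  increments:
    - {"gripper": -1,"dp": [-0.15,0,0],"turn": [0,0,0]}
    - {"gripper": -1,"dp": [-0.35,0,0],"turn": [0,0,0]}
    - {"gripper": -1,"dp": [-0.6,0,0],"turn": [0,0,0]}
    - {"gripper": -1,"dp": [-0.85,0,0],"turn": [0,0,0]}
    - {"gripper": -1,"dp": [-1.1,0,0],"turn": [0,0,0]}
    - {"gripper": -1,"dp": [-1.3,0,0],"turn": [0,0,0]}
    - {"gripper": -1,"dp": [-1.42,0,0],"turn": [0,0,0]}
    - {"gripper": -1,"dp": [-1.42,0,0],"turn": [0,0,0]}
    - {"gripper": -1,"dp": [-1.42,0,0],"turn": [0,0,0]}
    - {"gripper": -1,"dp": [-1.42,0,0],"turn": [0,0,0]}

```text
t: 16.03
tcp_pos: [0.5396, -0.2298, 0.1415]
orientation: [0.439, 1.526, -0.439]
contact_force: [0.3, -0.6, -0.5]
gripper_width: 0.629
```

Run:
```python
from h import *
st()
p,d,c=grab("scene");save("end.png",cv2.resize(p[90:210,240:370],(650,600),interpolation=cv2.INTER_CUBIC))
W=world(d,c);hsv=cv2.cvtColor(p,cv2.COLOR_RGB2HSV)
near=np.hypot(W[...,0]-.54,W[...,1]+.23)<.036
g=near&(W[...,2]>.1)&(W[...,2]<.175)&(hsv[...,1]>150)&(hsv[...,0]>12)&(hsv[...,0]<30)
print("gold z",g.sum(),np.percentile(W[g][:,2],[2,10,50,90,98]))
o=near&(W[...,2]>.06)&(W[...,2]<.14)&~g;print("jar z",o.sum(),np.percentile(W[o][:,2],[50,90,98]))
```

```text
t 16.03 tcp [ 0.5396 -0.2298  0.1415] yawY 57.89 X [-4.e-04  2.e-04 -1.e+00] j [-0.504  0.519  1.528 -0.     1.096 -1.515] F [ 0.3 -0.6 -0.5] M [ 0.03 -0.14 -0.01] w 0.6285
gold z 17 [0.1418322  0.14437614 0.15214067 0.15734603 0.15993505]
jar z 317 [0.09248889 0.11197721 0.12001023]
```

View pics/end.png

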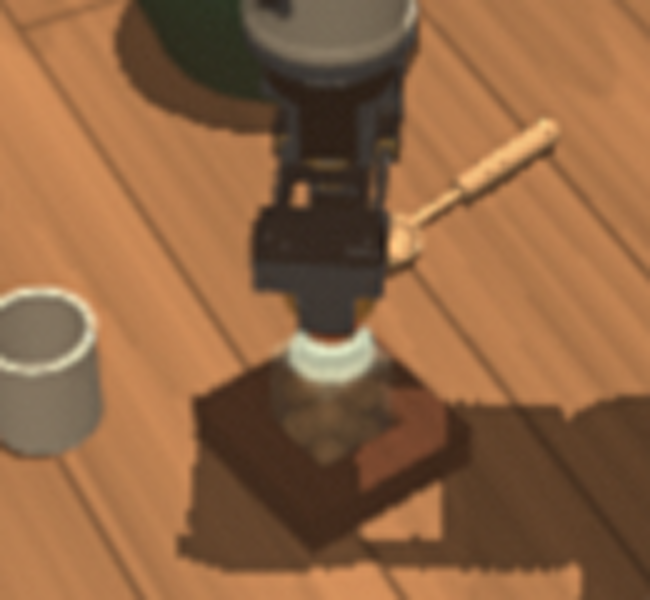

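```bash
python3 -c "
from h import *
print(job.close_job())"
```

```text
the job is handed in; nothing more can be done
None
```

The jar is standing home in the holder. Its cap is off and held in the gripper just above the mouth, and the job was handed in at about 16 s of the 51 s allowed.

- **Seating:** I gripped the jar by its body and lowered it slowly. It touched one wall of the well with about 5 N sideways, so I moved it about 1.5 mm, after which it went in freely. It met the floor at the expected height, with a brief push of about 16 N. The top of the cap then measured 118.7 mm above the table, against 119 mm expected when fully home.
- **Unscrewing:** The cap started about 0.14 rad round from the jar. I turned it 48° anticlockwise, to about 0.98 rad by calculation. The upward push then rose to about 12 N, which fits the seal ring letting go. I had no view of the stripe afterwards to confirm the final angle.
- **Torque:** It read only 0.24 N m while turning, and nearly zero when stopped, below the 0.3 to 0.5 N m given.
- **End state:** After lifting, the wrist carried no more than the cap's weight. The last picture shows the jar in the well with the seal ring exposed and the cap above it. The cap's rim is at about 142 mm, roughly 22 mm above the ring and 26 mm above the 109 mm mouth point. The tool is vertical, so the cap should be level.
- **Bystanders:** The mug and spoon look unmoved in that picture. I did not re-check the other jars at the end, but the arm never came near them.

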